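# Close the density kit

## Task

The metal bar has been left standing on end in one of the square pockets of the kit box, so the lid cannot close: lift it out, lay it down flat on the bench top and let go of it. Then take it up again lying down, lay it flat on the floor of the box in the long cradle between the four pins and the two round slugs, and put the lid on so that it sits fully down on the rim all round. Leave the cube in its pocket and do not knock over the two glass tumblers.

Things in the scene. Friction and masses are not known exactly. Their poses are not given: they have to be found in the camera images.
- kit: Open grey box fixed to the bench, 200 (x) x 170 (y) x 50 mm high, walls and floor 5 thick. Origin: centre of its underside; z up. Two square pockets at x = -45 and +45, y = +48: 36 x 36 inside, walls 3 thick, 18 high above the floor; the bar stands in one, the cube in the other, either way round. The cradle is on the -y side. The seated lid's underside is 42 over the bench: fill line.
- cradle (a point): Cradle centre on the box's inner floor, 5 mm above the bench, at x 0, y -33 of the box; axes as the box. The bar lies here along x. Four fixed round-topped pins, 8 thick, 18 high, at x +-33, y +-22 from here (36 free between across y); two fixed brass slugs, 36 across, 22 high, at x +-66 (96 free between). Finger room at the bar's middle: 58 between pins along x, 32 from bar to wall.
- bar: Loose plain aluminium bar, 30 x 30 x 85 mm, about 0.2 kg. Origin: centre of one end face, z along its length. At the start it stands on that end on the box's floor in a pocket, its top 90 above the bench, 40 above the rim, its faces nearly parallel to the box.
- bar_center (a point): Middle of the bar, on its axis, 42.5 mm from each end; axes as the bar.
- cube: Loose plain aluminium cube, 30 mm on each side, in the other pocket. Origin: centre of its underside. It stays there.
- lid: Loose grey lid, right way up on the bench on the other side from the box, 0.3 kg. Plate 204 (x) x 174 (y) x 6 mm; under it a plug 8 deep: 184 x 154, its lowest 4 only 176 x 146 (box inside: 190 x 160). Origin: centre of the plug's underside, z up; plate top at 14. Fits either way round, long side along the box's x; seated, its origin is 42 above the box's origin.
- lid_handle (a point): Middle of the lid's black handle bar, 42 mm above the lid's origin. The bar runs along the lid's x, 80 long, 20 wide, from 34 to 50 above the origin, on two posts at x = +-34; open below between the posts down to the plate.
- tumbler0: Glass tumbler with a thermometer leaning in it, 72 mm wide at the rim, 120 mm high, standing beyond the middle of the bench. Origin: centre of its underside, z up.
- tumbler1: The second, equal tumbler, beside the first.
Not all that is in view belongs to the job. Of the things like the bar, leave any that is turquoise; of the rest the smaller one is meant.

How it is judged:
On the way, in this order (a step that is already met when the one before it is completed fails the run):
1. the bar lies flat on the bench top, let go and still (angle between bar's own z axis and vertical between 1.511 and 1.631 rad and height (world z) of bar_center below 0.0178 m and contact force between the fingers and bar below 0.1 N and linear speed of bar below 0.03 m/s), for 0.2 s.
2. the bar lies flat in the cradle on the box's floor, let go and still (x of bar_center in the frame of cradle between -0.009 and 0.009 m and y of bar_center in the frame of cradle between -0.006 and 0.006 m and z of bar_center in the frame of cradle between 0.012 and 0.018 m and angle between bar's own z axis and vertical between 1.511 and 1.631 rad and angle between the z axis of bar and the x axis of kit, either way round below 0.15 rad and contact force between the fingers and bar below 0.1 N and linear speed of bar below 0.03 m/s), for 0.2 s.
At the end, for the whole second after the job is handed in: Lid seated on the rim, either way round (height +-2.5 mm, centre 7 mm, level 0.03 rad, aligned 0.08 rad); the bar lies flat (0.06 rad) on the floor in the cradle (9 mm along, 6 across, 3 in height, 0.15 rad); cube in its pocket (moved under 15 mm); all let go and at rest (all of step 2 and horizontal distance between lid and kit below 0.007 m and angle between lid's own z axis and vertical below 0.03 rad and angle between the x axis of lid and the x axis of kit, either way round below 0.08 rad and z of lid in the frame of kit between 0.0395 and 0.0445 m and z of cube in the frame of kit between 0.002 and 0.008 m and distance of cube from where it was at the start of the episode below 0.015 m and contact force between the fingers and lid below 0.1 N and linear speed of lid below 0.03 m/s); the robot touches nothing.
It fails at once if a tumbler is knocked over (angle between any of tumbler0, tumbler1's own z axis and vertical above 0.5 rad).
It also fails if it takes over 72 s, if anything falls off the work surface, if the arm or the gripper's body presses on something with over 40 N, if the wrist force passes 120 N, or if a joint passes its speed limit or range.

## Robot

A 6-joint arm with a two-finger parallel gripper is mounted at the origin on the work surface. World frame = base frame: x ahead of the robot, y to its left, z up, the work surface at z = 0. Lengths are in m, angles in rad, forces in N, time in s.
With the tool pointing down it reaches from about 0.325 to 0.775 m from the base axis. Payload 5.5 kg.
Tool frame: the origin (TCP) lies on the mounting face of the last link; the fingertips stand 173 mm ahead of it and the grasp point (between the pads) lies 155 mm ahead of it; z points along the fingers, y is the line along which they close (so a half turn about z gives the same grasp; the last joint's range is limited). The gripper opens to 85 mm and grips with 20 to 120 N. Pads are 22 mm wide; open, the fingers measure 114 mm over their backs; the gripper's body (76 mm by 85 mm) begins 54 mm behind the grasp point. The pads swing forward as they close: fully open they stand 13 mm farther back than shut.
Start: joints at [-1.181, 0.091, 1.231, -0, 1.82, -0.057], TCP at [0.259, -0.541, 0.405] pointing down, gripper open.
Joint ranges: [-2.87, 2.87], [-0.86, 2.18], [0.17, 2.46], [-1.51, 4.65], [0.06, 2.69], [-2.65, 2.65]. Speed limits (rad/s): [2.57, 2.57, 3.01, 3.14, 3.14, 3.14].

## Interface

Orientations are given as a unit quaternion [x, y, z, w].
In Python, from rig import ctrl, eyes gives the robot as it stands.
- The arm moves only by the shell command python3 -m jog 'ROWS'. ROWS is JSON, a list that holds one entry, the list of rows, each a list of 7 numbers: the turn, a rotation vector about the tool's x, y, z in units of 5 degrees (1.0 is 5 degrees), then the shift along the tool's x, y, z in m, then the finger opening in m, from 0 to 0.0854. A call has 1 to 12 rows; each row shifts and turns the commanded pose from where the row before left it, along the tool's axes as they then stand; what a row does not reach is not made up. A row lasts 1/8 s, in which the tool goes at most 62.5 mm and 10.7 degrees, less where a joint would pass 70% of its speed; a pose out of reach is approached as far as the arm can. A call is refused whole if a number of a shift passes 0.0625 or a number of a turn 1, either way. A call with a gripper value outside its range is refused whole. The fingers move at their own pace and stop on an object; the grip force is fixed at half the most. Time passes only in rows, so rows that do not move let the fingers close. It gives the time, the measured TCP pose, the force, the opening and the grip force at its end, in the units of the state.
- ctrl.state(): the state, without advancing time (a new reading comes with each control period).
- eyes.capture(name): name is "scene" or "top" or "wrist"; returns a dict with "frame" (400x640x3 uint8, red, green, blue), "range_z" (400x640 float32, m along the optical axis (not along the pixel's ray), 0 where there is no reading), "fx", "fy", "cx", "cy" (pixels), "xyz" and "attitude" of the camera in the world; the wrist camera has in their place "mount" (4x4, takes a point from camera to tool coordinates, whose origin is the TCP and whose axes are the flange's). Camera axes: x right, y up, looking along -z (the intrinsics and any distortion apply to the point x, -y, -z); pixel columns grow to the right and rows downward; lengths in m; the calibration is good to about 2 mm. A picture is of the moment at which its call begins: read the wrist's pose just before it.
- ctrl.sign_off(): hands the job in; it is judged then, once.
The state is a dict: "t": time; "joints": joint angles; "joint_velocities": joint speeds; "tau": joint torques, N m; "eef_pos": TCP position; "eef_rot": TCP orientation; "force": force on the tool from outside, world axes, zero at the start; "wrist_torque": the same for the moment, N m; "finger_gap": finger opening in m; "grip_force": force on a finger pad.
Only numpy, scipy, OpenCV 4.12 (cv2) and the standard library are available. Lean on these libraries where they do the work, as an engineer would, in place of code of your own. Each camera call takes 0.05 s, during which the arm holds its last target. There are 200 camera calls.

## Working session

There is one attempt and no reset: what is moved stays moved. The work goes in short steps, Python scripts to look and compute and a shell command to move; the robot and the scene stay as the last step left them, time stands still between calls to the robot, and variables do not carry over. Pictures are saved under pics/ and viewed, at most 10 in all, crops included, and the job is handed in when it is done.

```bash
ls; mkdir -p pics
python3 - <<'E'
from rig import ctrl, eyes
import cv2,numpy as np
print(ctrl.state())
for n in("scene","top"):
    c=eyes.capture(n); cv2.imwrite(f"pics/{n}0.png",c["frame"][:,:,::-1]); print({k:v for k,v in c.items() if k not in("frame","range_z")})
    np.save(f"pics/{n}0.npy",c["range_z"])
E
```

```text
pics
{'t': 0.0, 'joints': array([-1.18070998e+00,  9.18850011e-02,  1.23191524e+00,  1.19412892e-05,
        1.81976810e+00, -5.67095311e-02]), 'joint_velocities': array([-5.79292662e-06, -4.51321773e-04,  1.66211810e-03,  4.65534915e-04,
        6.26137048e-05,  4.67881202e-04]), 'tau': array([-1.56473816e-03, -4.58731771e+01, -4.18030250e+01, -3.32092968e-04,
        1.14748735e-02,  3.10362441e-05]), 'eef_pos': array([ 0.25926599, -0.54116273,  0.40351828]), 'eef_rot': array([ 9.75149486e-01,  2.21545716e-01, -1.58192802e-04, -9.75111842e-04]), 'force': array([-0.52261453,  0.17195807,  0.32515243]), 'wrist_torque': array([ 0.00742647,  0.02929739, -0.04798396]), 'grip_force': 0.0, 'finger_gap': 0.0851391050260598}
{'fx': 494.7855246174298, 'fy': 494.7855246174298, 'cx': 314.0915795164932, 'cy': 197.50339670444117, 'xyz': array([ 0.98778311, -0.55924036,  0.79666398]), 'attitude': array([0.3543421 , 0.11201959, 0.29173724, 0.88135275])}
{'fx': 377.92663517696275, 'fy': 377.92663517696275, 'cx': 325.10246386135077, 'cy': 191.8302414400032, 'xyz': array([0.48850653, 0.0067782 , 0.84526748]), 'attitude': array([ 0.04335401, -0.04449395, -0.7028444 ,  0.70862576])}
```

View pics/scene0.png

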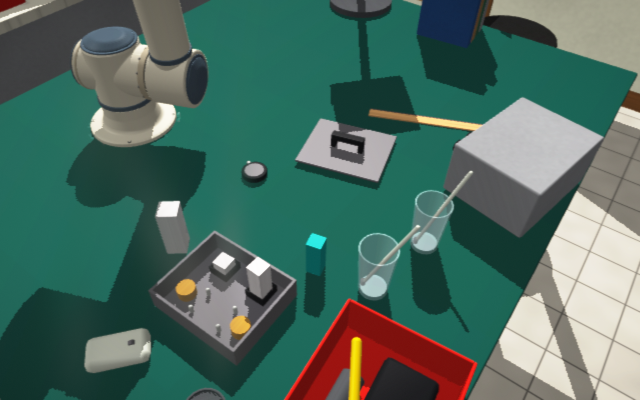

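View pics/top0.png

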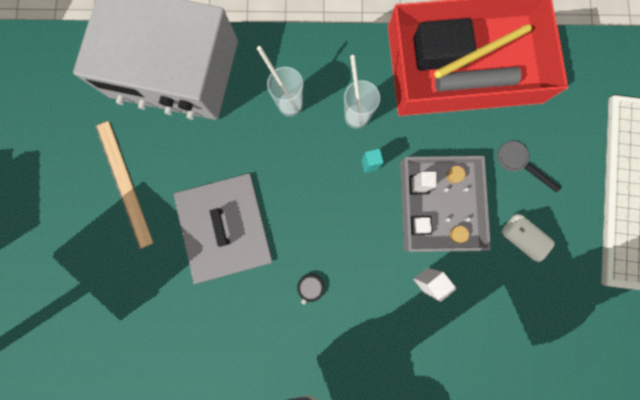

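The top view shows the kit box at about (446,204) and the lid at (222,228). The tumblers are at (286,92) and (360,105). There are three bar-like things, given here as scene-view pixels:
- **Turquoise block, (316,254):** leave it.
- **White block on the bench, (172,228):** the larger one.
- **White bar in the box pocket, (260,277):** the smaller one, standing in a pocket as described, so this is the one meant.

Next I'll confirm it in a crop and measure.

```bash
cat > h.py <<'E'
import numpy as np,cv2
from scipy.spatial.transform import Rotation as R
def cloud(c,T=None):
    z=c["range_z"]; v,u=np.mgrid[:z.shape[0],:z.shape[1]]
    p=np.stack([(u-c["cx"])/c["fx"]*z,-(v-c["cy"])/c["fy"]*z,-z],-1)
    if T is None: T=np.eye(4);T[:3,:3]=R.from_quat(c["attitude"]).as_matrix();T[:3,3]=c["xyz"]
    w=p@T[:3,:3].T+T[:3,3]; w[z==0]=np.nan; return w
def wristT(c,s):
    T=np.eye(4);T[:3,:3]=R.from_quat(s["eef_rot"]).as_matrix();T[:3,3]=s["eef_pos"]; return T@c["mount"]
def rect(w,m):
    p=w[m][:,:2]*1000; (c,sz,a)=cv2.minAreaRect(p.astype(np.float32)); return np.round(c,1),np.round(sz,1),round(a,2),len(p),np.round(np.median(w[m][:,2])*1000,1)
E
python3 - <<'E'
from rig import ctrl, eyes
from h import *
c=eyes.capture("top"); w=cloud(c); z=w[...,2]
v,u=np.mgrid[:400,:640]
def box(a,b,x,y): return (u>=a)&(u<=b)&(v>=x)&(v<=y)
B=box(395,497,145,260)
print("bench",np.nanmedian(z[box(280,340,180,250)]))
print("rim",rect(w,B&(z>.042)&(z<.056)))
print("bar",rect(w,B&(z>.08)&(z<.1)))
print("cube",rect(w,B&(z>.03)&(z<.042)&box(412,434,214,236)))
L=box(165,275,165,290)
print("lidplate",rect(w,L&(z>.009)&(z<.022)))
print("handle",rect(w,L&(z>.042)&(z<.058)))
print("otherbar",rect(w,box(405,465,260,310)&(z>.02)), np.nanmax(z[box(405,465,260,310)]))
for n,q in(("t0",box(260,310,40,120)),("t1",box(335,385,50,130)),("turq",box(360,384,148,172))):
    m=q&(z>.03); print(n,np.nanmin(w[m],0),np.nanmax(w[m],0))
s=eyes.capture("scene"); ws=cloud(s); zs=ws[...,2]
S=np.zeros((400,640),bool);S[225:365,145:300]=1
print("scene rim",rect(ws,S&(zs>.047)&(zs<.053)&(ws[...,0]<.7)&(ws[...,1]<-.13)))
print("scene bartop",rect(ws,S&(zs>.086)&(zs<.094)&(np.indices(zs.shape)[1]>235)))
cv2.imwrite("pics/crop.png",np.hstack([cv2.resize(s["frame"][190:370,140:340,::-1],(400,360)),cv2.resize(c["frame"][140:310,380:500,::-1],(254,360))]))
E
```

```text
bench 7.961145154694593e-05
rim (array([ 567.9, -252.1]), array([200.3, 171.6]), 0.95, 1098, np.float64(49.5))
bar (array([ 611.1, -202.6]), array([29.3, 29. ]), 89.93, 227, np.float64(89.7))
cube (array([ 521.1, -204.6]), array([27.9, 30. ]), 0.34, 200, np.float64(34.8))
lidplate (array([513.3, 230.6]), array([204. , 174.9]), 15.74, 6943, np.float64(14.3))
handle (array([513.2, 230.6]), array([80.1, 21.6]), 16.43, 391, np.float64(49.9))
otherbar (array([ 401.9, -216.4]), array([41. , 40.2]), 37.86, 767, np.float64(110.7)) 0.11526301742864198
t0 [0.76253362 0.05385283 0.03004769] [0.83769755 0.12873435 0.19559192]
t1 [ 0.73511724 -0.10051325  0.03019112] [ 0.82263315 -0.0302518   0.19470213]
turq [ 0.63943377 -0.11225281  0.03018495] [ 0.67345168 -0.07648919  0.08846967]
scene rim (array([ 533.6, -253.1]), array([270.7, 172. ]), 1.32, 1071, np.float64(48.7))
scene bartop (array([ 612.6, -203.7]), array([31.8, 31.1]), 87.9, 252, np.float64(88.4))
```

View pics/crop.png

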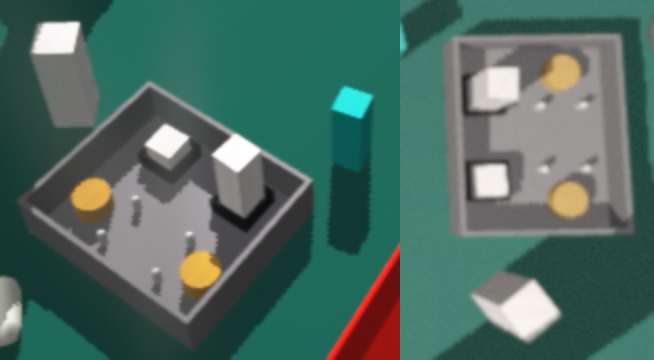

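The crop confirms it: the smaller white bar stands in the box pocket with the cube in the other, and the taller white block and the turquoise one stand outside. The measured heights (90, 50, 35, 14 and 50 mm) and sizes match the description. Kit is at (568,-252), yaw 0.95°. I'll turn the tool and move over the bar.

```bash
python3 -m jog '[[[0,0,0.986,0,0,0,0.085],[0,0,0.986,0,0,0,0.085],[0,0,0.986,0,0,0,0.085],[0,0,0.986,0,0,0,0.085],[0,0,0.986,0,0,0,0.085],[0,0,0,0.0447,-0.0415,0,0.085],[0,0,0,0.0447,-0.0415,0,0.085],[0,0,0,0.0447,-0.0415,0,0.085],[0,0,0,0.0447,-0.0415,0,0.085],[0,0,0,0.0447,-0.0415,0,0.085],[0,0,0,0.0447,-0.0415,0,0.085],[0,0,0,0.0447,-0.0415,0,0.085]]]'
python3 -m jog '[[[0,0,0,0.0447,-0.0415,0,0.085],[0,0,0,0,0,0,0.085],[0,0,0,0,0,0,0.085]]]'
cat >> h.py <<'E'
def move(s,target):
    "tool-axis shift (mm) from measured pose to a world TCP target, and tool yaw (deg)"
    M=R.from_quat(s["eef_rot"]).as_matrix(); print("tcp",np.round(s["eef_pos"]*1000,1),"yaw",round(np.degrees(np.arctan2(M[1,0],M[0,0])),2),"tilt",np.round(np.degrees(np.arctan2(M[:2,2],-M[2,2])),2)); print("shift",np.round(M.T@(np.array(target)-s["eef_pos"]*1000),1),"t",s["t"])
E
python3 - <<'E'
from rig import ctrl
from h import *
s=ctrl.state(); move(s,[611.5,-203.2,232]); print(s["joints"])
E
```

```text
t: 1.7
eef_pos: [0.5685, -0.2439, 0.4045]
eef_rot: [1.0, 0.008, -0.0, 0.0]
force: [0.3, -0.6, 0.9]
finger_gap: 0.0849
grip_force: 0.0
t: 2.08
eef_pos: [0.6114, -0.2032, 0.4041]
eef_rot: [1.0, 0.009, -0.001, 0.0]
force: [-0.4, -0.0, -0.0]
finger_gap: 0.0849
grip_force: 0.0
tcp [ 611.4 -203.2  404.1] yaw 0.98 tilt [-0.07 -0.01]
shift [  0.3   0.  172.1] t 2.075
[-3.73476654e-01  2.13428339e-01  1.09707205e+00 -5.92332203e-04
  1.83212604e+00  1.18001635e+00]
```

```bash
python3 -m jog '[[[0,0,0,0,0,0.045,0.085],[0,0,0,0,0,0.045,0.085],[0,0,0,0,0,0.045,0.085],[0,0,0,0,0,0.037,0.085],[0,0,0,0,0,0,0.085],[0,0,0,0,0,0,0.02],[0,0,0,0,0,0,0.02],[0,0,0,0,0,0,0.02],[0,0,0,0,0,0,0.02],[0,0,0,0,0,0,0.02],[0,0,0,0,0,0,0.02]]]'
```

```text
t: 3.45
eef_pos: [0.6118, -0.2033, 0.2349]
eef_rot: [1.0, 0.008, 0.002, 0.001]
force: [-0.7, -0.4, 5.4]
finger_gap: 0.0293
grip_force: 59.5
```

```bash
python3 -m jog '[[[0,0,0,0,0,-0.043,0.02],[0,0,0,0,0,-0.043,0.02],[0,0,0,0,0,-0.043,0.02],[0,0,0,-0.03,-0.043,0,0.02],[0,0,0,-0.03,-0.043,0,0.02],[0,0,0,-0.03,-0.043,0,0.02],[0,0,0,-0.03,-0.043,0,0.02],[0,0,0,-0.03,-0.043,0,0.02],[0,0,0,0,0,0,0.02]]]'
python3 -m jog '[[[0,1,0,0,0,0,0.02],[0,1,0,0,0,0,0.02],[0,1,0,0,0,0,0.02],[0,1,0,0,0,0,0.02],[0,1,0,0,0,0,0.02],[0,1,0,0,0,0,0.02],[0,1,0,0,0,0,0.02],[0,1,0,0,0,0,0.02],[0,1,0,0,0,0,0.02],[0,1,0,0,0,0,0.02],[0,1,0,0,0,0,0.02],[0,1,0,0,0,0,0.02]]]'
python3 -m jog '[[[0,1,0,0,0,0,0.02],[0,0,0,0,0,0,0.02],[0,0,0,0,0,0,0.02]]]'
python3 - <<'E'
from rig import ctrl,eyes
from h import *
s=ctrl.state(); move(s,[460,10,150]); print(s["joints"])
c=eyes.capture("scene"); w=cloud(c)
m=(w[...,0]>.55)&(w[...,0]<.72)&(abs(w[...,1]-.01)<.05)&(w[...,2]>.01)&(w[...,2]<.35)
print(np.nanmin(w[m],0),np.nanmax(w[m],0))
cv2.imwrite("pics/tilt.png",c["frame"][:,:,::-1])
E
```

```text
t: 4.58
eef_pos: [0.4561, 0.0115, 0.3619]
eef_rot: [1.0, 0.01, 0.0, -0.0]
force: [0.6, -1.4, -2.5]
finger_gap: 0.0294
grip_force: 59.5
t: 6.08
eef_pos: [0.4579, 0.0087, 0.3609]
eef_rot: [0.866, 0.007, 0.5, -0.004]
force: [-0.1, 0.4, -2.0]
finger_gap: 0.0289
grip_force: 59.6
t: 6.45
eef_pos: [0.4578, 0.009, 0.3613]
eef_rot: [0.844, 0.007, 0.536, -0.004]
force: [-0.3, 0.2, -1.3]
finger_gap: 0.0294
grip_force: 59.7
tcp [457.8   9.  361.3] yaw 0.96 tilt [64.84  1.96]
shift [-190.4   -1.    91.8] t 6.45
[-0.0897694  -0.78043574  2.16093992  0.16125392  0.6377904   1.39541189]
[ 0.55001247 -0.03998653  0.24845513] [0.67313187 0.05966977 0.33774733]
```

View pics/tilt.png

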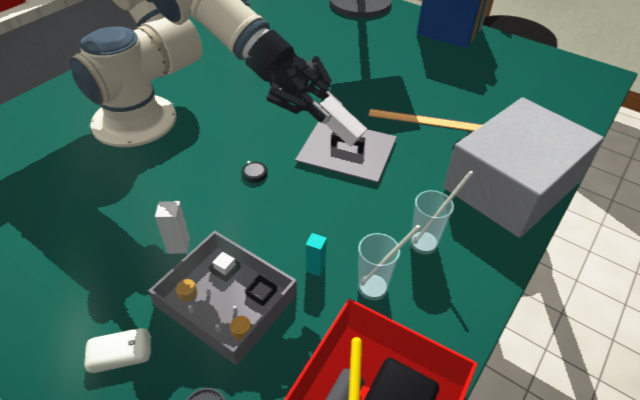

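The bar is held tilted 65° outward at (345,120), and the box pocket at (262,290) is empty. The area below it is free. The bar's lower edge is at z≈0.249, so I'll lower it almost to the bench.

```bash
python3 -m jog '[[[0,0,0,-0.0444,0,0.0209,0.02],[0,0,0,-0.0444,0,0.0209,0.02],[0,0,0,-0.0444,0,0.0209,0.02],[0,0,0,-0.0444,0,0.0209,0.02],[0,0,0,-0.0444,0,0.0209,0.02],[0,0,0,0,0,0,0.02],[0,0,0,0,0,0,0.02]]]'
python3 - <<'E'
from rig import ctrl,eyes
from h import *
s=ctrl.state(); move(s,[460,10,115]); print(s["joints"])
c=eyes.capture("scene"); w=cloud(c)
m=(w[...,0]>.55)&(w[...,0]<.72)&(abs(w[...,1]-.01)<.05)&(w[...,2]>.003)&(w[...,2]<.1)
print(np.nanmin(w[m],0),np.nanmax(w[m],0))
E
```

```text
t: 7.38
eef_pos: [0.4606, 0.0118, 0.1454]
eef_rot: [0.841, 0.012, 0.541, -0.011]
force: [-0.6, -0.5, -0.7]
finger_gap: 0.0293
grip_force: 59.7
tcp [460.6  11.8 145.4] yaw 1.18 tilt [65.44  4.3 ]
shift [-27.9   2.   12. ] t 7.375
[-0.08899998 -0.56046506  2.43180142  0.71242046  0.1720255   0.81997433]
[ 0.5500407  -0.03983552  0.00316549] [0.70369583 0.05996954 0.09998692]
```

```bash
python3 -m jog '[[[0,0,0,0.0083,0,0.0182,0.02],[0,0,0,0.0083,0,0.0182,0.02],[0,0,0,-0.0145,0,0.0066,0.02],[0,0,0,-0.0145,0,0.0066,0.02],[0,0,0,0,0,0,0.02],[0,0,0,0,0,0,0.02]]]'
python3 - <<'E'
from rig import ctrl,eyes
from h import *
s=ctrl.state(); move(s,[500,10,112]); print(s["joints"])
E
```

```text
t: 8.18
eef_pos: [0.5006, 0.0139, 0.1227]
eef_rot: [0.841, 0.013, 0.541, -0.012]
force: [-0.9, -0.3, -2.5]
finger_gap: 0.0292
grip_force: 59.7
tcp [500.6  13.9 122.7] yaw 1.24 tilt [65.53  4.84]
shift [-10.    4.    3.8] t 8.175
[-0.07460879 -0.33682096  2.32918798  1.49764643  0.10324738  0.03352868]
```

```bash
python3 -m jog '[[[0,-0.4,0,0,0,0,0.02],[0,0,0,0,0,0,0.02]]]'
python3 - <<'E'
from rig import ctrl,eyes
from h import *
s=ctrl.state(); move(s,[500,10,112]); print(s["joints"])
c=eyes.capture("scene"); w=cloud(c)
for h in(.003,.006,.01,.015):
    m=(w[...,0]>.6)&(w[...,0]<.73)&(abs(w[...,1]-.01)<.025)&(w[...,2]>h)&(w[...,2]<.1); print(h,m.sum(),np.nanmin(w[m],0),np.nanmax(w[m],0))
E
```

```text
t: 8.43
eef_pos: [0.5005, 0.0144, 0.1225]
eef_rot: [0.847, 0.015, 0.532, -0.013]
force: [0.4, 0.2, -2.5]
finger_gap: 0.0293
grip_force: 59.7
tcp [500.5  14.4 122.5] yaw 1.52 tilt [64.25  4.94]
shift [-9.7  4.4  4. ] t 8.425
[-0.07415605 -0.33910298  2.32406065  1.22670456  0.11084448  0.30214206]
0.003 1102 [ 0.60006895 -0.01397569  0.01059144] [0.71452291 0.03496609 0.09490005]
0.006 1102 [ 0.60006895 -0.01397569  0.01059144] [0.71452291 0.03496609 0.09490005]
0.01 1102 [ 0.60006895 -0.01397569  0.01059144] [0.71452291 0.03496609 0.09490005]
0.015 1098 [ 0.60006895 -0.01397569  0.01534057] [0.71452291 0.03496609 0.09490005]
```

```bash
python3 -m jog '[[[0,-0.45,0,0,0,0,0.02],[0,0,0,0,0,0,0.02],[0,0,0,0,0,0,0.045],[0,0,0,0,0,0,0.06],[0,0,0,0,0,0,0.06],[0,0,0,0,0,0,0.06],[0,0,0,0,0,0,0.06],[0,0,0,0,0,0,0.06]]]'
python3 - <<'E'
from rig import ctrl,eyes
from h import *
s=ctrl.state(); move(s,[500,10,112])
c=eyes.capture("scene"); w=cloud(c)
for a,b in((.003,.036),(.025,.036)):
    m=(w[...,0]>.58)&(w[...,0]<.73)&(abs(w[...,1]-.015)<.03)&(w[...,2]>a)&(w[...,2]<b); print(m.sum(),rect(w,m))
cv2.imwrite("pics/laid.png",cv2.resize(c["frame"][80:300,200:500,::-1],(750,550)))
E
```

```text
t: 9.48
eef_pos: [0.5001, 0.0148, 0.1211]
eef_rot: [0.855, 0.015, 0.519, -0.014]
force: [0.8, -0.2, -0.5]
finger_gap: 0.0599
grip_force: 0.0
tcp [500.1  14.8 121.1] yaw 1.28 tilt [62.53  4.93]
shift [-8.2  4.9  3.9] t 9.475
643 (array([658.3,  12.6]), array([85.2, 52.2]), 3.59, 643, np.float64(27.6))
441 (array([658.1,  12.6]), array([84.9, 52.2]), 3.59, 441, np.float64(28.4))
```

View pics/laid.png

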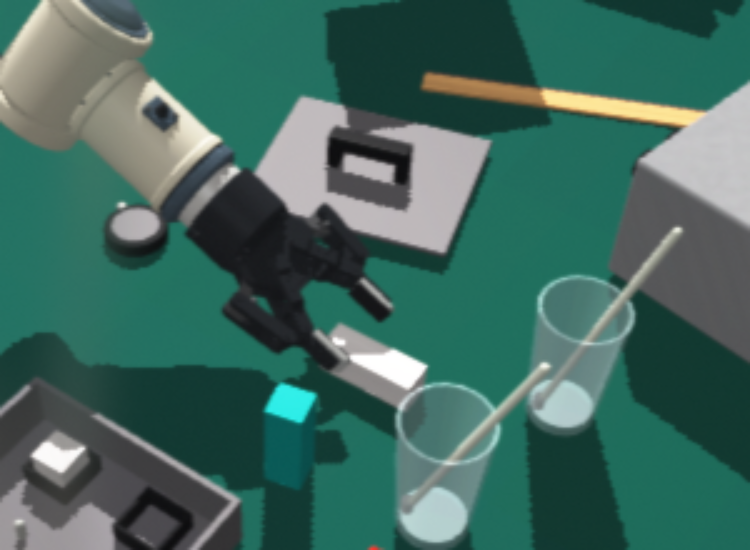

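The bar is lying flat on the bench at about (375,360) in the crop, between the open fingers, and nothing was disturbed. Now I'll go up and back to vertical.

```bash
python3 -m jog '[[[0,0,0,0.0444,0,-0.0231,0.06],[0,0,0,0.0444,0,-0.0231,0.06],[0,0,0,0.0444,0,-0.0231,0.06],[0,0,0,0.0444,0,-0.0231,0.06],[0,-1,0,0,0,0,0.06],[0,-1,0,0,0,0,0.06],[0,-1,0,0,0,0,0.06],[0,-1,0,0,0,0,0.06],[0,-1,0,0,0,0,0.06],[0,-1,0,0,0,0,0.06],[0,-1,0,0,0,0,0.06],[0,-1,0,0,0,0,0.06]]]'
python3 -m jog '[[[0,-1,0,0,0,0,0.06],[0,-1,0,0,0,0,0.06],[0,-1,0,0,0,0,0.06],[0,-1,0,0,0,0,0.06],[0,0,0,0,0,0,0.06],[0,0,0,0,0,0,0.06]]]'
cat > bar.py <<'E'
from rig import ctrl,eyes
from h import *
s=ctrl.state(); move(s,[659,13,280]); print(np.round(s["joints"],3),"rotvec to down(units)")
T=R.from_matrix([[1,0,0],[0,-1,0],[0,0,-1.]]); print(np.round(np.degrees((R.from_quat(s["eef_rot"]).inv()*T).as_rotvec())/5,2))
for n in("top","wrist","scene"):
    s=ctrl.state(); c=eyes.capture(n); w=cloud(c,wristT(c,s) if n=="wrist" else None)
    m=(w[...,0]>.58)&(w[...,0]<.73)&(abs(w[...,1]-.015)<.045)&(w[...,2]>.022)&(w[...,2]<.038)&(c["frame"].min(-1)>90)
    if m.sum()>30: print(n,rect(w,m))
E
python3 bar.py
```

```text
t: 11.02
eef_pos: [0.5005, 0.0145, 0.3002]
eef_rot: [0.98, 0.024, 0.196, -0.012]
force: [-0.6, 0.6, 0.2]
finger_gap: 0.0601
grip_force: 0.0
t: 11.78
eef_pos: [0.5006, 0.0145, 0.3001]
eef_rot: [0.999, 0.026, 0.025, -0.008]
force: [0.2, -0.3, 0.5]
finger_gap: 0.0597
grip_force: 0.0
tcp [500.6  14.5 300.1] yaw 2.92 tilt [2.85 0.95]
shift [156.9   9.9  27.9] t 11.775
[-0.045 -0.197  1.694  0.019  1.596  1.475] rotvec to down(units)
[-0.17 -0.58  0.59]
top (array([656.3,  22.6]), array([85.1, 30. ]), 2.24, 520, np.float64(30.1))
wrist (array([632.2,  22.3]), array([37.2, 29.6]), 2.23, 2668, np.float64(30.0))
scene (array([657.4,  21.9]), array([85.8, 33.1]), 2.91, 529, np.float64(28.1))
```

```bash
python3 -m jog '[[[-0.17,-0.58,0.14,0,0,0,0.06],[0,0,0,0.052,-0.0006,0,0.06],[0,0,0,0.052,-0.0006,0,0.06],[0,0,0,0.052,-0.0006,0,0.06],[0,0,0,0,0,0,0.06],[0,0,0,0,0,0,0.06]]]'
sed -i 's/659,13,280/656.5,22.4,180/' bar.py; python3 bar.py; python3 -c "
from rig import eyes;print(eyes.capture('wrist')['mount'].round(3))"
```

```text
t: 12.68
eef_pos: [0.6561, 0.0223, 0.2996]
eef_rot: [1.0, 0.019, -0.001, 0.0]
force: [-0.6, -0.1, -0.0]
finger_gap: 0.0601
grip_force: 0.0
tcp [656.1  22.3 299.6] yaw 2.23 tilt [-0.14 -0.04]
shift [ 7.000e-01 -1.000e-01  1.196e+02] t 12.675
[-1.800e-02  2.480e-01  1.242e+00 -1.000e-03  1.654e+00  1.514e+00] rotvec to down(units)
[0.01 0.03 0.45]
top (array([642.8,  22.1]), array([58. , 29.5]), 3.16, 354, np.float64(30.0))
wrist (array([656.2,  23.4]), array([85.6, 30. ]), 2.4, 4015, np.float64(30.0))
scene (array([657.2,  22.9]), array([84.9, 34.2]), 2.18, 533, np.float64(28.0))
[[ 0.001  0.945  0.327  0.085]
 [ 1.    -0.    -0.    -0.001]
 [-0.     0.327 -0.945  0.031]
 [ 0.     0.     0.     1.   ]]
```

```bash
python3 -m jog '[[[0,0,0,0,0,0.04,0.06],[0,0,0,0,0,0.04,0.06],[0,0,0,0,0,0.03,0.06],[0,0,0,0,0,0.01,0.06],[0,0,0,0,0,0,0.06],[0,0,0,0,0,0,0.015],[0,0,0,0,0,0,0.015],[0,0,0,0,0,0,0.015],[0,0,0,0,0,0,0.015],[0,0,0,0,0,0,0.015]]]'
```

```text
t: 14.12
eef_pos: [0.6568, 0.0222, 0.1825]
eef_rot: [1.0, 0.019, 0.001, 0.0]
force: [-1.0, 0.5, 5.1]
finger_gap: 0.0289
grip_force: 61.3
```

```bash
python3 -m jog '[[[0,0,0,0,0,-0.05,0.015],[0,0,0,0,0,-0.05,0.015],[0,0,0,0,0,-0.05,0.015],[0,0,0.256,-0.0156,0.051,0,0.015],[0,0,0,-0.0156,0.051,0,0.015],[0,0,0,-0.0156,0.051,0,0.015],[0,0,0,-0.0156,0.051,0,0.015],[0,0,0,-0.0156,0.051,0,0.015],[0,0,0,-0.0156,0.051,0,0.015],[0,0,0,0,0,0,0.015],[0,0,0,0,0,0,0.015]]]'
cat > box.py <<'E'
from rig import ctrl,eyes
from h import *
s=ctrl.state(); move(s,[568.4,-285.1,185]); print(np.round(s["joints"],3))
for n in("top","wrist"):
    s=ctrl.state(); c=eyes.capture(n); w=cloud(c,wristT(c,s) if n=="wrist" else None); x,y,z=np.moveaxis(w,-1,0)
    cv2.imwrite(f"pics/box_{n}.png",c["frame"][:,:,::-1])
    m=(abs(x-.568)<.13)&(abs(y+.252)<.12)
    if n=="top":print("rim",rect(w,m&(z>.044)&(z<.055)))
    hsv=cv2.cvtColor(c["frame"],cv2.COLOR_RGB2HSV); g=m&(z>.02)&(z<.032)&(hsv[...,1]>110)&(hsv[...,0]<30)
    for sgn in(1,-1):
        q=g&(sgn*(x-.568)>0)
        if q.sum()>20: print(n,"slug",rect(w,q))
    b=m&(z>.1)&(z<.2)&(c["frame"].min(-1)>90)
    if b.sum()>20: print(n,"bar",rect(w,b))
E
python3 box.py
```

```text
t: 15.5
eef_pos: [0.569, -0.2854, 0.33]
eef_rot: [1.0, 0.008, -0.001, -0.0]
force: [-0.7, 0.5, -2.0]
finger_gap: 0.0286
grip_force: 60.3
tcp [ 569.  -285.4  330. ] yaw 0.92 tilt [-0.11  0.01]
shift [ -0.3  -0.3 145. ] t 15.5
[-5.180e-01  1.880e-01  1.257e+00 -1.000e-03  1.699e+00  1.036e+00]
rim (array([ 567.7, -251.9]), array([200.1, 171.3]), 1.4, 828, np.float64(49.6))
top slug (array([ 634.7, -282.3]), array([32.3, 34.7]), 42.3, 200, np.float64(26.8))
top slug (array([ 502.8, -286. ]), array([32.2, 34.5]), 0.48, 213, np.float64(26.8))
top bar (array([ 567.3, -279.6]), array([84.6, 40.7]), 1.47, 658, np.float64(176.8))
wrist slug (array([ 634.7, -282.8]), array([34.4, 34.5]), 46.84, 1522, np.float64(27.0))
wrist bar (array([ 568.7, -284. ]), array([85.5, 44.6]), 1.34, 13864, np.float64(177.5))
```

View pics/box_wrist.png

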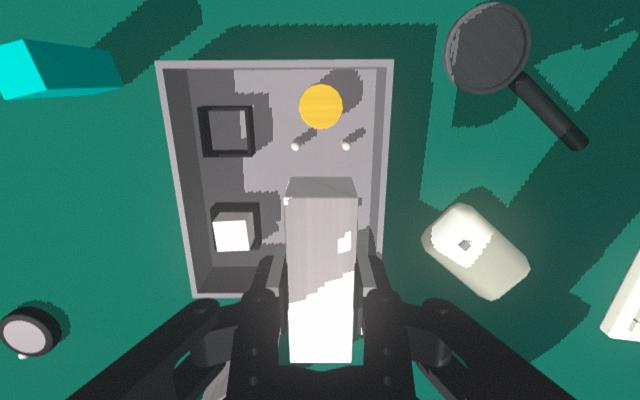

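The wrist view shows the bar held at (320,270), lined up between the pins at (295,147) and (346,147), with the far slug at (321,106). The box, pocket and cube at (232,232) are intact. The slug midpoint (568.7,-284.2) and the rim agree to within 1 mm. I'll lower it.

```bash
python3 -m jog '[[[0,0,-0.08,0,-0.0006,0,0.015],[0,0,0,0,0,0.05,0.015],[0,0,0,0,0,0.045,0.015],[0,0,0,0,0,0.025,0.015],[0,0,0,0,0,0.015,0.015],[0,0,0,0,0,0,0.015],[0,0,0,0,0,0,0.015]]]'; python3 box.py | head -3
```

```text
t: 16.48
eef_pos: [0.5694, -0.2851, 0.1972]
eef_rot: [1.0, 0.012, 0.0, 0.001]
force: [-0.4, -0.1, -1.2]
finger_gap: 0.0288
grip_force: 60.3
tcp [ 569.4 -285.1  197.2] yaw 1.37 tilt [ 0.05 -0.12]
shift [-1.  -0.  12.2] t 16.475
[-5.170e-01  2.440e-01  1.430e+00 -1.000e-03  1.465e+00  1.030e+00]
```

```bash
python3 -m jog '[[[0,0,0,-0.0008,0,0.005,0.015],[0,0,0,0,0,0.004,0.015],[0,0,0,0,0,0.001,0.015],[0,0,0,0,0,0,0.015],[0,0,0,0,0,0,0.015]]]'
```

```text
t: 17.2
eef_pos: [0.568, -0.2852, 0.1875]
eef_rot: [1.0, 0.012, -0.0, 0.001]
force: [-3.6, 1.7, 7.1]
finger_gap: 0.0287
grip_force: 61.7
```

Contact with the floor, 7 N. I'll release, wait, then rise straight up.

```bash
python3 -m jog '[[[0,0,0,0,0,0,0.05],[0,0,0,0,0,0,0.05],[0,0,0,0,0,0,0.05],[0,0,0,0,0,0,0.05],[0,0,0,0,0,0,0.05],[0,0,0,0,0,-0.02,0.05],[0,0,0,0,0,-0.04,0.05],[0,0,0,0,0,-0.05,0.05],[0,0,0,0,0,-0.05,0.05],[0,0,0,0,0,0,0.05],[0,0,0,0,0,0,0.05]]]'
cat > chk.py <<'E'
from rig import ctrl,eyes
from h import *
s=ctrl.state(); c=eyes.capture("wrist"); w=cloud(c,wristT(c,s)); x,y,z=np.moveaxis(w,-1,0)
hsv=cv2.cvtColor(c["frame"],cv2.COLOR_RGB2HSV)
m=(abs(x-.568)<.045)&(abs(y+.285)<.019)&(z>.031)&(z<.039); print("bar",rect(w,m), "want 568.6 -284.7 yaw 1.3 z35")
m=(abs(x-.521)<.03)&(abs(y+.204)<.03)&(z>.031)&(z<.039); print("cube",rect(w,m))
cv2.imwrite("pics/chk.png",c["frame"][:,:,::-1]); move(s,[513.2,230.6,300])
E
python3 chk.py
```

```text
t: 18.58
eef_pos: [0.5681, -0.2848, 0.3464]
eef_rot: [1.0, 0.012, -0.0, 0.001]
force: [-0.3, -0.5, -1.1]
finger_gap: 0.05
grip_force: 0.0
bar (array([ 567.5, -284.7]), array([85. , 30.1]), 1.27, 3014, np.float64(35.0)) want 568.6 -284.7 yaw 1.3 z35
cube (array([ 521.3, -204.5]), array([30.4, 30.1]), 4.04, 973, np.float64(34.9))
tcp [ 568.1 -284.8  346.4] yaw 1.35 tilt [-0.02 -0.08]
shift [ -42.7 -516.6   45.7] t 18.575
```

View pics/chk.png

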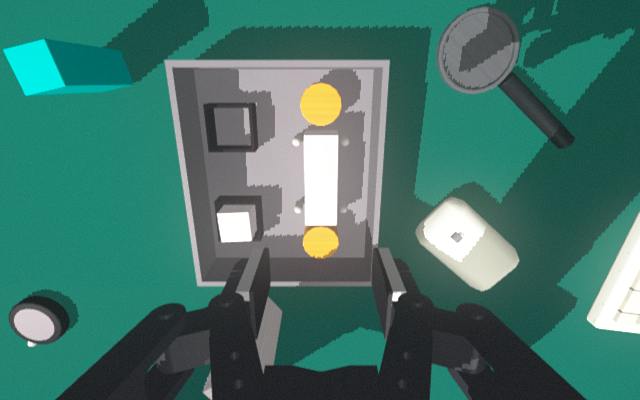

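The bar lies flat in the cradle at (321,180), measured within about 1 mm with its top at 35 mm. The cube at (237,224) is in its pocket. Now the lid.

```bash
python3 -m jog '[[[0,0,0,-0.0047,-0.0574,0,0.06],[0,0,0,-0.0047,-0.0574,0,0.06],[0,0,0,-0.0047,-0.0574,0,0.06],[0,0,0,-0.0047,-0.0574,0,0.06],[0,0,0,-0.0047,-0.0574,0,0.06],[0,0,0,-0.0047,-0.0574,0,0.06],[0,0,0,-0.0047,-0.0574,0,0.06],[0,0,0,-0.0047,-0.0574,0,0.06],[0,0,0,-0.0047,-0.0574,0,0.06],[0,0,-0.96,0,0,0,0.06],[0,0,-0.96,0,0,0,0.06],[0,0,-0.96,0,0,0,0.06]]]'
python3 -m jog '[[[0,0,0,0,0,0,0.06],[0,0,0,0,0,0,0.06]]]'
cat > lid.py <<'E'
from rig import ctrl,eyes
from h import *
s=ctrl.state(); move(s,[513.2,230.6,199]); print(np.round(s["joints"],3))
c=eyes.capture("wrist"); w=cloud(c,wristT(c,s)); x,y,z=np.moveaxis(w,-1,0)
m=(abs(x-.513)<.06)&(abs(y-.23)<.045)&(z>.046)&(z<.054); print("handle",rect(w,m))
E
python3 lid.py
```

```text
t: 20.12
eef_pos: [0.5134, 0.2308, 0.343]
eef_rot: [0.99, 0.139, -0.003, 0.001]
force: [0.4, -0.5, 0.0]
finger_gap: 0.0601
grip_force: 0.0
t: 20.38
eef_pos: [0.5137, 0.2305, 0.3441]
eef_rot: [0.991, 0.136, -0.002, 0.0]
force: [-1.1, 0.6, 0.1]
finger_gap: 0.0602
grip_force: 0.0
tcp [513.7 230.5 344.1] yaw 15.65 tilt [-0.18 -0.08]
shift [ 1.000e-01 -3.000e-01  1.451e+02] t 20.375
[ 0.361 -0.011  1.442 -0.     1.714  1.659]
handle (array([513. , 231.5]), array([79.7, 19.7]), 16.3, 2104, np.float64(49.9))
```

```bash
python3 -m jog '[[[0,0,-0.08,0,-0.0005,0.045,0.06],[0,0,0,0,0,0.045,0.06],[0,0,0,0,0,0.035,0.06],[0,0,0,0,0,0.02,0.06],[0,0,0,0,0,0,0.06],[0,0,0,0,0,0,0.005],[0,0,0,0,0,0,0.005],[0,0,0,0,0,0,0.005],[0,0,0,0,0,0,0.005],[0,0,0,0,0,0,0.005],[0,0,0,0,0,0,0.005]]]'
```

```text
t: 21.8
eef_pos: [0.514, 0.2312, 0.2022]
eef_rot: [0.99, 0.14, 0.001, -0.0]
force: [0.6, 0.3, 6.4]
finger_gap: 0.0189
grip_force: 61.5
```

```bash
python3 -m jog '[[[0,0,0,0,0,-0.03,0.005],[0,0,0,0,0,-0.05,0.005],[0,0,0,0,0,-0.05,0.005],[0,0,0.983,0,0,0,0.005],[0,0,0.983,0,0,0,0.005],[0,0,0.983,0,0,0,0.005],[0,0,0,0.0047,0.0538,0,0.005],[0,0,0,0.0047,0.0538,0,0.005],[0,0,0,0.0047,0.0538,0,0.005],[0,0,0,0.0047,0.0538,0,0.005],[0,0,0,0.0047,0.0538,0,0.005],[0,0,0,0.0047,0.0538,0,0.005]]]'
python3 -m jog '[[[0,0,0,0.0047,0.0538,0,0.005],[0,0,0,0.0047,0.0538,0,0.005],[0,0,0,0.0047,0.0538,0,0.005],[0,0,0,0,0,0,0.005],[0,0,0,0,0,0,0.005]]]'
cat > lid2.py <<'E'
from rig import ctrl,eyes
from h import *
s=ctrl.state(); move(s,[567.8,-252,246]); h=s["eef_pos"][2]-.2022
for n in("top","scene","wrist"):
    s=ctrl.state(); c=eyes.capture(n); w=cloud(c,wristT(c,s) if n=="wrist" else None); x,y,z=np.moveaxis(w,-1,0)
    m=(abs(x-.568)<.15)&(abs(y+.252)<.13)&(abs(z-h-.014)<.006)
    print(n,"plate",rect(w,m),"expected z",h+.014)
    q=(x-.568)[m],(y+.252)[m]; A=np.c_[q[0],q[1],np.ones(m.sum())]; print("slopes",np.linalg.lstsq(A,z[m],rcond=None)[0].round(4))
    if n=="top":
        v=m; 
        for lo,hi,ax in((-.05,.05,0),):
            pass
E
python3 lid2.py
```

```text
t: 23.3
eef_pos: [0.5494, -0.0927, 0.3294]
eef_rot: [1.0, 0.012, -0.001, 0.0]
force: [1.5, 0.8, -3.2]
finger_gap: 0.0187
grip_force: 60.4
t: 23.92
eef_pos: [0.5676, -0.2519, 0.3293]
eef_rot: [1.0, 0.012, -0.002, -0.0]
force: [0.1, 0.7, -4.2]
finger_gap: 0.0186
grip_force: 60.7
tcp [ 567.6 -251.9  329.3] yaw 1.38 tilt [-0.19  0.05]
shift [ 0.4  0.2 83.3] t 23.925
top plate (array([ 565.5, -251.2]), array([204.5, 174.4]), 1.08, 6509, np.float64(140.9)) expected z 0.14106947362988137
slopes [-0.0034  0.0012  0.1409]
scene plate (array([ 566., -251.]), array([206.1, 175.8]), 1.18, 8166, np.float64(139.9)) expected z 0.14106947362988137
slopes [-3.100e-03  1.000e-04  1.399e-01]
wrist plate (array([ 566.2, -250.3]), array([204. , 174.1]), 1.49, 81279, np.float64(141.6)) expected z 0.14106947362988137
slopes [-0.0035 -0.0008  0.1418]
```

```bash
python3 -m jog '[[[0,0,0,0.0018,0.0011,0.03,0.005],[0,0,0,0,0,0.03,0.005],[0,0,0,0,0,0.01,0.005],[0,0,0,0,0,0,0.005],[0,0,0,0,0,0,0.005]]]'; python3 lid2.py
```

```text
t: 24.7
eef_pos: [0.5699, -0.253, 0.2623]
eef_rot: [1.0, 0.012, 0.0, 0.001]
force: [0.1, -0.4, -3.9]
finger_gap: 0.0186
grip_force: 60.7
tcp [ 569.9 -253.   262.3] yaw 1.43 tilt [ 0.05 -0.12]
shift [-2.1 -1.1 16.3] t 24.7
top plate (array([ 545. , -253.6]), array([251.2, 174.1]), 1.28, 5358, np.float64(73.9)) expected z 0.07410765805757251
slopes [ 0.0006 -0.0023  0.074 ]
scene plate (array([ 545.5, -253.6]), array([253.8, 175.7]), 1.07, 7575, np.float64(72.7)) expected z 0.07410765805757251
slopes [ 0.     -0.0028  0.0727]
wrist plate (array([ 568.7, -252.9]), array([204. , 174.4]), 1.37, 81290, np.float64(74.0)) expected z 0.07410765805757251
slopes [-0.0005 -0.0027  0.074 ]
```

```bash
python3 -m jog '[[[0,0,0,-0.0008,-0.0009,0.005,0.005],[0,0,0,0,0,0.004,0.005],[0,0,0,0,0,0.004,0.005],[0,0,0,0,0,0.003,0.005],[0,0,0,0,0,0.002,0.005],[0,0,0,0,0,0,0.005]]]'
```

```text
t: 25.6
eef_pos: [0.5685, -0.2522, 0.2442]
eef_rot: [1.0, 0.012, -0.0, 0.001]
force: [-4.6, 1.9, 4.8]
finger_gap: 0.0187
grip_force: 61.9
```

Seated height reached (0.2442) with light contact. I'll release and retreat.

```bash
python3 -m jog '[[[0,0,0,0,0,0,0.06],[0,0,0,0,0,0,0.06],[0,0,0,0,0,0,0.06],[0,0,0,0,0,0,0.06],[0,0,0,0,0,0,0.06],[0,0,0,0,0,-0.04,0.06],[0,0,0,0,0,-0.05,0.06],[0,0,0,0,0,-0.05,0.06],[0,0,0,0,0,0,0.06],[0,0,0,0,0,0,0.06]]]'
python3 - <<'E'
from rig import ctrl,eyes
from h import *
s=ctrl.state(); c=eyes.capture("wrist"); w=cloud(c,wristT(c,s)); x,y,z=np.moveaxis(w,-1,0)
m=(abs(x-.568)<.12)&(abs(y+.252)<.1)&(z>.05)&(z<.062); print("plate",rect(w,m),"want 567.8 -252 z56")
A=np.c_[x[m]-.568,y[m]+.252,np.ones(m.sum())]; print("slopes",np.linalg.lstsq(A,z[m],rcond=None)[0].round(4))
c=eyes.capture("scene"); cv2.imwrite("pics/end.png",c["frame"][:,:,::-1])
E
```

```text
t: 26.85
eef_pos: [0.5689, -0.2521, 0.3819]
eef_rot: [1.0, 0.012, -0.001, 0.0]
force: [0.2, 0.4, 0.6]
finger_gap: 0.0604
grip_force: 0.0
plate (array([ 567.2, -251.6]), array([203.6, 174.5]), 1.16, 35594, np.float64(56.0)) want 567.8 -252 z56
slopes [ 0.     -0.0004  0.056 ]
```

View pics/end.png

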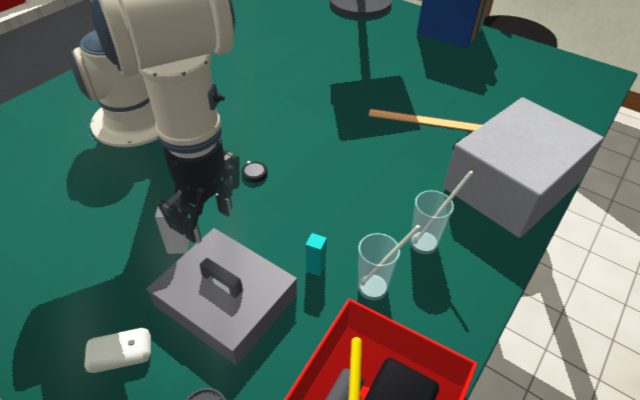

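The lid is level and fully seated on the box at (222,292). Its plate top is at 56.0 mm and its centre is within 1 mm. The tumblers are standing and the gripper is clear.

```bash
python3 -c "
from rig import ctrl;print(ctrl.sign_off())"
```

```text
the job is handed in; nothing more can be done
None
```

The job is handed in: the bar was laid on the bench, then placed flat in the cradle (within about 1 mm). The lid is level and fully down on the rim, the cube was in its pocket when last seen before the lid went on, both tumblers are standing, and it took about 27 s of the 72 s; the hand-in returned no verdict.

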